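# Open the battery compartment of a field logger

## Robot

A 6-joint arm with a two-finger parallel gripper is mounted at the origin on the work surface. World frame = base frame: x ahead of the robot, y to its left, z up, the work surface at z = 0. Lengths are in m, angles in degrees, forces in N, time in s.
With the tool pointing down it reaches from about 0.35 to 0.875 m from the base axis. Payload 4.2 kg.
Tool frame: the origin (TCP) lies midway between the tips of the shut fingers; the grasp point (between the pads) lies 19 mm behind it; z points along the fingers, y is the line along which they close (so a half turn about z gives the same grasp; the last joint's range is limited). The gripper opens to 87 mm and grips with 3 to 60 N. Pads are 19 mm wide; open, the fingers measure 117 mm over their backs; the gripper's body (75 mm by 190 mm) begins 51 mm behind the grasp point.
Start: joints at [14.817, 22.042, 0.453, 0, -68.411, -14.817], TCP at [0.625, 0, 0.223] pointing down, gripper open.
Joint ranges: [-179.83, 179.83], [-69.29, 118.12], [-61.27, 80.66], [-181.25, 117.63], [-171.15, -9.14], [-177.46, 177.46]. Speed limits (degrees/s): [159.86, 159.86, 180, 180, 180, 180].

## Interface

Orientations are given as [roll, pitch, yaw] about the fixed x, y, z axes, in that order (R = Rz(yaw) Ry(pitch) Rx(roll)).
In Python, from workcell import env gives the robot as it stands. The module is installed in compiled form; this text tells all that it offers. Calls block until the motion is done:
- env.goto(position, orientation): joint-space move of the TCP to a pose.
- env.move_straight(position, rotation=None, rate=0.15, force_limit=None): straight line of the TCP; rotation=None keeps the orientation; rate is the mean speed in m/s. With force_limit (N) it stops when the force on the tool has changed by that much, and returns True; else False.
- env.set_joints(angles): joint-space move.
- env.gripper_to(opening, grasp_force=None): opening from 0.0 (shut) to 1.0 (fully open); grasp_force is the grip in N (None keeps the last); returns when the fingers have stopped.
- env.dwell(seconds).
- env.inverse_kinematics(position, orientation): joint angles nearest the present ones, or None.
- env.read_state(): the state.
- env.grab_frame(name): name is "scene" or "side" or "wrist"; returns a dict with "image" (400x640x3 uint8, blue, green, red), "fx", "fy", "cx", "cy" (pixels), "position" and "orientation" of the camera in the world. Camera axes: x right, y up, looking along -z (the intrinsics and any distortion apply to the point x, -y, -z); pixel columns grow to the right and rows downward; lengths in m; the calibration is good to about 2 mm. The wrist camera is an equidistant fisheye: a pixel r from the principal point sees the ray r / f radians off the axis. A picture is of the moment at which its call begins. There is no depth.
A pose or a line that the arm cannot do raises env.Unreachable and nothing moves.
- env.close_job(): hands the job in; it is judged then, once.
Trained networks look in a picture, given as the dict that the camera call returned (one of the last four; its "shot" number tells which), for a name from the list of things; names that differ only in an ending like _2 or _b are one class to them, and where a whole thing is asked for, a point or a joint stands for the part that bears it (a point fixed in the world has none). Each returns a list of dicts, best first, with "score" (0 to 1); they miss things now and then, are a little off and sometimes report something else, mostly with a low value. They report only what shows in the picture. A call takes as long as a camera call.
- env.search_frame(picture, thing): "xyz" ([x, y, z] in m, in world coordinates, good to about 4 mm: the middle of the surface that is visible of it).
- env.trace(picture, thing): "mask" (400x640 bool, what is visible of it).
The state is a dict: "clock": time; "joint_positions": joint angles; "qvel": joint speeds; "joint_torque": joint torques, N m; "position": TCP position; "tool_rot": TCP orientation; "force": force on the tool from outside, world axes, zero at the start; "wrist_torque": the same for the moment, N m; "opening": opening from 0.0 (shut) to 1.0 (fully open); "finger_force": force on a finger pad.
Only numpy, scipy, OpenCV 4.12 (cv2) and the standard library are available. Lean on these libraries where they do the work, as an engineer would, in place of code of your own. Each camera call takes 0.05 s, during which the arm holds its last target. There are 200 camera calls.

## Task

Take the battery cap off the clamped field logger: fold its tab fully up to free the lock, unscrew the cap anticlockwise until you feel the thread let go, keep hold of it because the cell's spring pushes it out, and set it down upright, plug down, in the parts tray without dropping it. The thread is plastic and lets go at a different point on every logger, so never pull, press or wrench the cap hard against it, and leave the other things on the bench where they are.

Things in the scene. Friction and masses are not known exactly. Their poses are not given: they have to be found in the camera images.
- logger: Field data logger, dark grey case 170 x 119 x 76 mm with a display window on its +x half, clamped in an aluminium cradle (plate 200 x 150 x 8 mm) screwed to the bench. Origin: centre of the plate's underside; x along the case, z up. Case top 84 mm up. The battery neck's axis is vertical at x = -35 mm, y = 0.
- collar: Fixed black collar round the battery neck, 72 mm across, 6 mm high. Origin: on the neck axis, level with the case top (84 mm above the bench), z up. Two posts 13 mm high stand at x = 39 mm, y = +-7 mm (each 5 mm wide in y); the folded tab's tooth sits between them and keeps the cap from turning.
- neck (a point): Point on the neck axis at the collar's top, 6 mm above the collar's origin. Hidden below it is a coarse thread of three short ears; where it begins round the axis differs from logger to logger. Turned anticlockwise (from above), rising 1 to 2 mm, the cap comes free somewhere between 31 and 72 degrees from its start and lifts straight out; 13 degrees past that, the next ears catch it again.
- cap: Round dark grey battery cap, 0.1 kg. Origin: centre of the plug's flat underside; z up, x towards the folded tab's free end. Plug 40 mm across, 20 mm long, three lugs (50 mm over all); above it a flange 62 mm across, z = 20 to 28 mm. Screwed in, its origin lies 13 to 14 mm below the collar's origin. Below, a D cell on a spring pushes it up: 6 N, and 4 mm out once free.
- tab (a joint): Angle of the steel folding tab on the cap: 0 folded flat, 1.57 rad upright, stop at 1.6 rad. The hinge is stiff (0.05 N m) and stays where it is left; its axis runs along the cap's y, through the cap's axis, 33 mm above the cap's origin. Two hinge cheeks on the flange, 13 to 17 mm either side of the cap's axis, reach 36.5 mm above the cap's origin.
- tab_end (a point): Point in the middle of the tab, 30 mm from its hinge; x from hinge to free end, y across the tab. The tab is a flat frame 24 mm wide (y), 7 mm thick, reaching 41 mm from the hinge, with a tooth 10 mm long under its free end. Folded, it overhangs the flange by 10 mm, 1.5 mm above it, its sides free for the fingers. Upright, it stands on the cap's axis, its top 74 mm above the cap's origin.
- tray: Fixed shallow black parts tray, open on top, 150 (x) x 120 (y) x 22 mm, wall 4 mm. Origin: centre of its underside; inner floor 4 mm up. It stands left or right of the logger.
- spool: Solder spool standing on end, 60 mm across, 45 mm high; origin at the centre of its underside. Bystander, on the other side of the logger from the tray.
- fresh_cell: New D cell standing upright, 34 mm across, 62 mm high; origin at the centre of its underside. Bystander.
- screwdriver: Screwdriver lying on the bench beyond the logger, 200 mm long along its x, handle 26 mm thick; origin midway along it, on the bench. Bystander.

How it is judged:
By the outcome, as a careful person would: the job done as asked, in the order asked, and still so for the second after the job is handed in, with the robot touching nothing.
It also fails if it takes over 67 s, if anything falls off the work surface, if the arm or the gripper's body presses on something with over 40 N, if the wrist force passes 120 N, or if a joint passes its speed limit or range.

## Working session

There is one attempt and no reset: what is moved stays moved. The work goes in short steps, each a Python script; the robot and the scene stay as the last script left them, time stands still between calls to the robot, and variables do not carry over. Pictures are saved under pics/ and viewed, at most 10 in all, crops included, and the job is handed in when it is done.

```bash
mkdir -p pics; ls
python3 - <<'E'
from workcell import env
import cv2,numpy as np
ims=[]
for n in ["scene","side","wrist"]:
    p=env.grab_frame(n); ims.append(p["image"]); print(n,p["fx"],p["cx"],p["cy"],p["position"],p["orientation"])
    for t in ["logger","collar","cap","tab","tab_end","tray","spool","fresh_cell","screwdriver"]:
        r=env.search_frame(p,t)
        print(t,[(np.round(d["xyz"],4).tolist(),round(d["score"],2)) for d in r[:2]])
cv2.imwrite("pics/a.png",ims[0]);cv2.imwrite("pics/b.png",ims[1]);cv2.imwrite("pics/c.png",ims[2])
s=env.read_state();print(s)
E
```

```text
pics
scene 381.6492857096183 314.26260814680603 194.998311546392 [ 1.34618489 -0.19286092  0.61244296] [56.79033297 -0.85412144 76.26052095]
logger [([0.6533, 0.0126, 0.0661], 0.84)]
collar [([0.5716, 0.0254, 0.0905], 0.47)]
cap [([0.5517, 0.0266, 0.1037], 0.6)]
tab [([0.5731, 0.0323, 0.1075], 0.52)]
tab_end [([0.5748, 0.0322, 0.1067], 0.52)]
tray [([0.5502, 0.2996, 0.0032], 0.63)]
spool [([0.5694, -0.2869, 0.0411], 0.88), ([0.5697, 0.0255, 0.0919], 0.2)]
fresh_cell [([0.384, -0.2031, 0.0382], 0.58)]
screwdriver [([0.8015, -0.0445, 0.0185], 0.58)]
side 502.45982293142 313.5604384677958 195.7815585607632 [0.0310142  0.61199544 0.64865488] [  56.11226854    1.40233509 -140.20805918]
logger [([0.5448, 0.0657, 0.0563], 0.82)]
collar [([0.5188, 0.0469, 0.0944], 0.82), ([0.5668, 0.0345, 0.1102], 0.42)]
cap [([0.5414, 0.0363, 0.1008], 0.85)]
tab [([0.5606, 0.0277, 0.1052], 0.78), ([0.521, 0.0482, 0.091], 0.51)]
tab_end [([0.5677, 0.0334, 0.11], 0.45)]
tray [([0.5412, 0.2949, 0.0005], 0.93)]
spool [([0.5483, -0.2684, 0.0374], 0.98)]
fresh_cell [([0.3624, -0.1872, 0.0394], 0.87)]
screwdriver 
[... 561 characters left out ...]
'clock': 1.5, 'joint_positions': array([ 1.48178269e+01,  2.20430996e+01,  4.54572939e-01, -1.68184937e-04,
       -6.84113234e+01, -1.48170784e+01]), 'qvel': array([-0.07469372,  0.07607748, -0.12355656, -0.04971484, -0.00689819,
       -0.00560483]), 'joint_torque': array([ 5.47367035e-04, -3.90460396e+01,  1.87619340e+01,  4.22451407e+00,
        1.54732709e-02, -1.25825784e-05]), 'position': array([6.24994676e-01, 4.24889664e-05, 2.22547991e-01]), 'tool_rot': array([-1.79999895e+02,  1.89512164e-04, -8.99993133e+01]), 'force': array([ 0.23390887, -0.41925714, -0.27836608]), 'wrist_torque': array([ 0.05405869,  0.02368001, -0.02253912]), 'finger_force': 0.0, 'opening': 1.0025558806623391}
```

View pics/c.png

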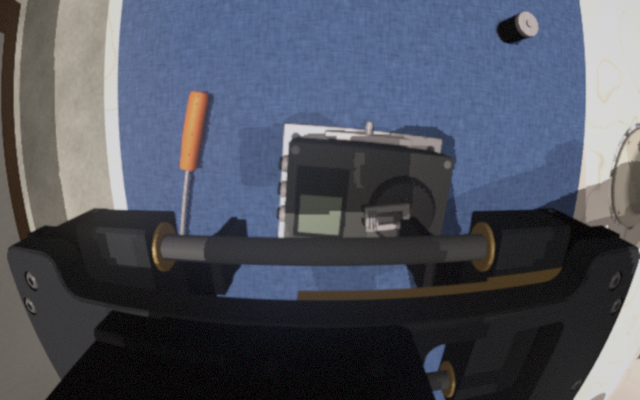

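View pics/b.png

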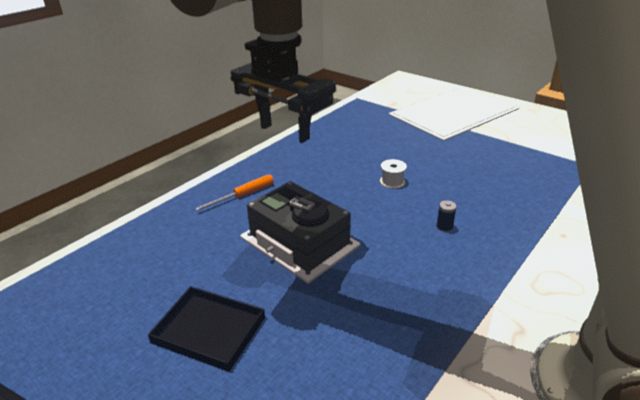

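The wrist view shows the logger with the cap at about (403,207), the tab pointing left (world +x) and ending near (365,222). The side view shows the tray on the robot's left at (208,327), with the spool and cell on the right. I'll take a closer wrist view to get exact poses.

```bash
cat > h.py <<'E'
from workcell import env
import cv2,numpy as np
from scipy.spatial.transform import Rotation as R
def project(p,X):
    X=np.atleast_2d(X); c=R.from_euler('xyz',p["orientation"],degrees=True).inv().apply(X-p["position"])
    x,y,z=c[:,0],-c[:,1],-c[:,2]; r=np.hypot(x,y); th=np.arctan2(r,z)
    k=np.where(r>1e-9,th/np.maximum(r,1e-9),1)
    return np.c_[p["cx"]+p["fx"]*x*k,p["cy"]+p["fy"]*y*k]
def ontoplane(p,uv,z):
    uv=np.atleast_2d(uv).astype(float); d=(uv-[p["cx"],p["cy"]])/[p["fx"],p["fy"]]
    th=np.hypot(*d.T); s=np.where(th>1e-9,np.sin(th)/np.maximum(th,1e-9),1)
    ray=np.c_[d[:,0]*s,-d[:,1]*s,-np.cos(th)]
    ray=R.from_euler('xyz',p["orientation"],degrees=True).apply(ray)
    return p["position"]+ray*((z-p["position"][2])/ray[:,2])[:,None]
E
python3 - <<'E'
from h import *
import pickle
env.goto([0.565,0.10,0.19],[180,0,-90])
p=env.grab_frame("wrist"); pickle.dump({k:p[k] for k in p},open("w1.pkl","wb")); print(p["position"],p["orientation"])
for t in ["logger","collar","cap","tab","tab_end"]:
    r=env.search_frame(p,t); print(t,[(np.round(d["xyz"],4).tolist(),round(d["score"],2)) for d in r[:2]])
    m=env.trace(p,t)
    if m:
        mm=m[0]["mask"]; np.save(f"m_{t}.npy",mm); uv=np.argwhere(mm)[:,::-1]
        print("  mask",m[0]["score"],mm.sum(),uv.min(0),uv.max(0))
        if t=="logger":
            h=cv2.convexHull(uv.astype(np.int32))[:,0]; X=ontoplane(p,h,0.084)[:,:2]
            print("rect",cv2.minAreaRect((X*1000).astype(np.float32)))
        if t in("tab",):
            X=ontoplane(p,uv,0.107)[:,:2]; print("rect",cv2.minAreaRect((X*1000).astype(np.float32)))
cv2.imwrite("pics/w1.png",cv2.resize(p["image"][60:330,150:510],(800,600),interpolation=cv2.INTER_CUBIC))
E
```

```text
[0.56497334 0.03532467 0.35246597] [-1.38498155e+01  4.29408152e-02 -1.79797356e+02]
logger [([0.5945, 0.0231, 0.0791], 0.79)]
collar [([0.5437, 0.0258, 0.0885], 0.97)]
  mask 0.64 799 [309  67] [390 149]
cap [([0.5467, 0.031, 0.1008], 0.66)]
tab [([0.5644, 0.0273, 0.1093], 0.8), ([0.5358, 0.2367, 0.005], 0.46)]
  mask 0.92 1274 [297  92] [354 126]
rect ((563.0003051757812, 28.833566665649414), (44.570411682128906, 24.81314468383789), 5.546139717102051)
tab_end [([0.5686, 0.0248, 0.1074], 0.61), ([0.5313, 0.2379, 0.0065], 0.48)]
  mask 0.65 1224 [297  92] [354 125]
```

View pics/w1.png

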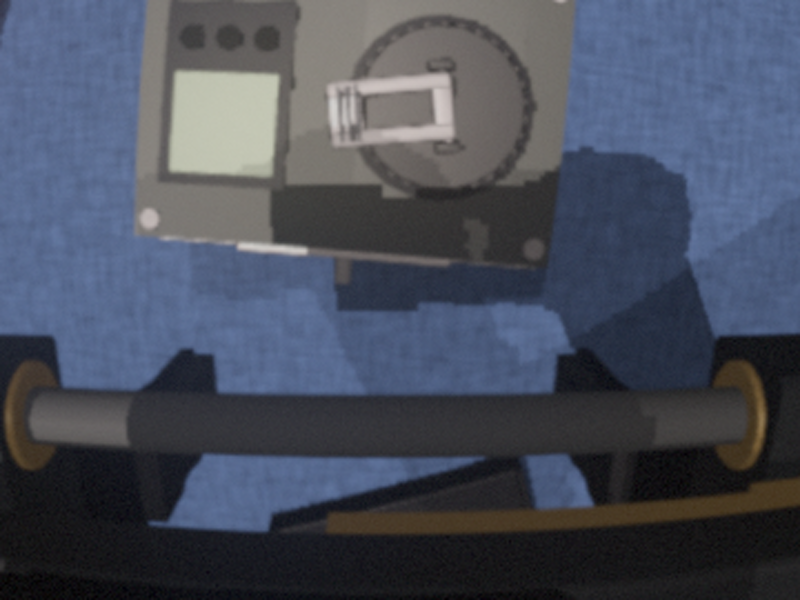

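Run:
```python
from h import *
import pickle
p=pickle.load(open("w1.pkl","rb"))
f=lambda c:np.array(c)/(800/360)+[150,60]
for name,pts,z in [("flange",[(355,106),(535,106),(445,16),(445,195)],.0945),("tabcorners TL BL TR BR",[(328,85),(333,148),(452,72),(455,138)],.107),("case",[(135,235),(548,268),(575,0)],.084)]:
    print(name,np.round(ontoplane(p,f(pts),z)*1000,1)[:,:2].tolist())
# model overlay
a=np.radians(5.5); ax=np.array([.5443,.027]); im=p["image"].copy()
Rm=np.array([[np.cos(a),-np.sin(a)],[np.sin(a),np.cos(a)]])
def draw(xy,z,col):
    q=project(p,np.c_[np.array(xy)@Rm.T+ax,np.full(len(xy),z)]); cv2.polylines(im,[np.round(q*16).astype(int)],True,col,1,cv2.LINE_AA,4)
t=np.linspace(0,2*np.pi,60)
draw(np.c_[.031*np.cos(t),.031*np.sin(t)],.0985,(0,0,255)); draw(np.c_[.036*np.cos(t),.036*np.sin(t)],.090,(0,255,255))
draw([(-.0035,-.012),(.041,-.012),(.041,.012),(-.0035,.012)],.107,(0,255,0))
for s in(-1,1): draw([(.0365,s*.0045),(.0415,s*.0045),(.0415,s*.0095),(.0365,s*.0095)],.097,(255,0,255))
cv2.imwrite("pics/ov.png",cv2.resize(im[55:160,280:420],(800,600),interpolation=cv2.INTER_CUBIC))
```

```text
flange [[576.1, 27.3], [508.5, 26.0], [542.9, -7.2], [542.3, 60.5]]
tabcorners TL BL TR BR [[585.1, 20.1], [583.4, 42.6], [541.4, 15.2], [540.1, 38.8]]
case [[667.9, 76.9], [498.6, 90.5], [490.1, -18.2]]
```

View pics/ov.png

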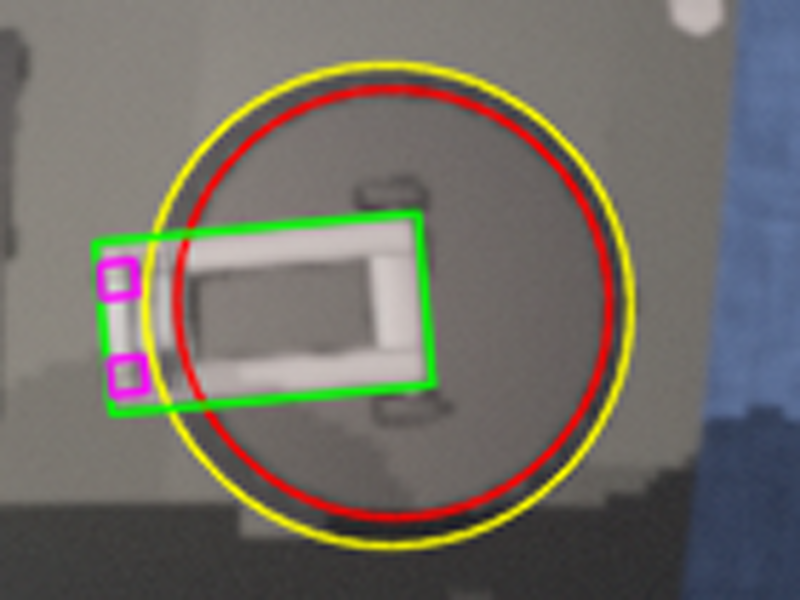

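The overlay fits the tab, flange and posts: hinge near (0.544, 0.027), tab yaw about 5.5°. Next I'll grip the tab's sides and fold it up along an arc.

```bash
cat >> h.py <<'E'
AX=np.array([.5439,.0269]); YAW=5.5; TOOL=-174.5; HZ=.1035
u=np.array([np.cos(np.radians(YAW)),np.sin(np.radians(YAW)),0])
def pt(x,z): return np.r_[AX,0]+u*x+[0,0,z]
def st(msg=""):
    s=env.read_state(); print(msg,"t%.1f"%s["clock"],"p",np.round(s["position"]*1000,1),"F",np.round(s["force"],1),"M",np.round(s["wrist_torque"],2),"ff %.1f op %.3f"%(s["finger_force"],s["opening"])); return s
E
python3 - <<'E'
from h import *
env.gripper_to(0.5,8)
env.goto(pt(.040,.16),[180,0,TOOL]); s=st("above"); print(s["joint_positions"].round(1))
print(env.move_straight(pt(.040,.105),rate=.1))
print(env.move_straight(pt(.040,.0935),rate=.03,force_limit=5)); st("down")
env.gripper_to(0.0,6); st("grip")
E
```

```text
above t4.8 p [583.8  30.8 160.1] F [-0.1 -0.6 -0.2] M [-0.06 -0.03  0.  ] ff 0.0 op 0.504
[  18.9   21.1  -10.6    0.   -58.4 -103.3]
False
False
down t6.0 p [583.7  30.7  93.4] F [-0.2 -0.8  0. ] M [-0.05 -0.15 -0.02] ff 0.0 op 0.499
grip t6.5 p [583.8  30.8  93.6] F [ 0.4 -0.3  0.6] M [ 0.07 -0.09 -0.04] ff 6.0 op 0.273
```

Run:
```python
from h import *
p0=env.read_state()["position"]; r=.0355
for th in np.r_[np.arange(10,91,10),93]:
    a=np.radians(th)
    hit=env.move_straight(p0+u*r*(np.cos(a)-1)+[0,0,r*np.sin(a)],rate=.04,force_limit=12)
    st(f"{th} {hit}")
    if hit: break
```

```text
10 False t6.8 p [583.2  30.7 100.1] F [-1.   0.1 -0.6] M [-0.01 -0.02 -0.02] ff 6.0 op 0.275
20 False t7.2 p [581.6  30.5 106.1] F [-0.3  0.5 -0.6] M [ 0.07  0.02 -0.01] ff 6.0 op 0.273
30 False t7.5 p [579.1  30.4 111.8] F [0.3 0.1 0.4] M [ 0.05 -0.04 -0.  ] ff 6.0 op 0.276
40 False t7.8 p [575.7  30.1 116.9] F [ 1.   0.1 -0.3] M [ 0.06 -0.14 -0.05] ff 6.0 op 0.276
50 False t8.1 p [571.4  29.7 121.4] F [ 2.2  0.3 -0.3] M [ 0.14 -0.43 -0.04] ff 6.0 op 0.277
60 False t8.4 p [566.3  29.2 124.9] F [ 1.4 -0.6  0.8] M [ 0.19 -0.64 -0.04] ff 6.0 op 0.275
70 False t8.7 p [560.7  28.6 127.5] F [2.  1.1 0.9] M [ 0.18 -0.73 -0.03] ff 6.0 op 0.276
80 False t9.0 p [554.5  28.  129.1] F [2.1 1.7 3.1] M [ 0.21 -0.7  -0.03] ff 6.0 op 0.272
90 False t9.3 p [548.2  27.4 129.5] F [2.1 0.8 4.4] M [ 0.31 -0.72 -0.02] ff 6.0 op 0.277
93 False t9.6 p [546.8  27.2 129.4] F [1.6 0.9 5. ] M [ 0.31 -0.77 -0.03] ff 6.0 op 0.275
```

Run:
```python
from h import *
env.gripper_to(0.5); st()
env.move_straight(pt(-.03,.20)+[0,0.0,0],rate=.2)
p=env.grab_frame("side"); q=env.grab_frame("scene")
a=cv2.resize(p["image"][150:270,220:380],(800,600),interpolation=cv2.INTER_CUBIC)[:, :]
# model projection of side camera (pinhole)
def pin(p,X):
    c=R.from_euler('xyz',p["orientation"],degrees=True).inv().apply(np.atleast_2d(X)-p["position"])
    return np.c_[p["cx"]+p["fx"]*c[:,0]/-c[:,2],p["cy"]-p["fy"]*c[:,1]/-c[:,2]]
v=np.array([-u[1],u[0],0])
for im,name in((p,"side"),(q,"scene")):
    I=im["image"].copy()
    for th,col in((90,(0,255,0)),(75,(0,0,255))):
        t=np.radians(th); d=u*np.cos(t)+[0,0,np.sin(t)]; n=u*np.sin(t)-np.array([0,0,np.cos(t)])
        H=np.r_[AX,HZ]; Q=pin(im,[H-v*.012,H-v*.012+d*.041,H+v*.012+d*.041,H+v*.012])
        cv2.polylines(I,[np.round(Q*16).astype(int)],True,col,1,cv2.LINE_AA,4)
    c=pin(im,np.r_[AX,.12])[0].astype(int); 
    crop=lambda J:cv2.resize(J[max(c[1]-37,0):c[1]+38,c[0]-50:c[0]+50],(400,300),interpolation=cv2.INTER_CUBIC)
    row=np.hstack([crop(im["image"]),crop(I)]); A=row if name=="side" else np.vstack([A,row])
cv2.imwrite("pics/fold.png",A)
```

```text
t10.2 p [546.5  27.2 129. ] F [-1.5  0.3 -0.3] M [-0.06 -0.11  0.02] ff 0.0 op 0.498
```

View pics/fold.png

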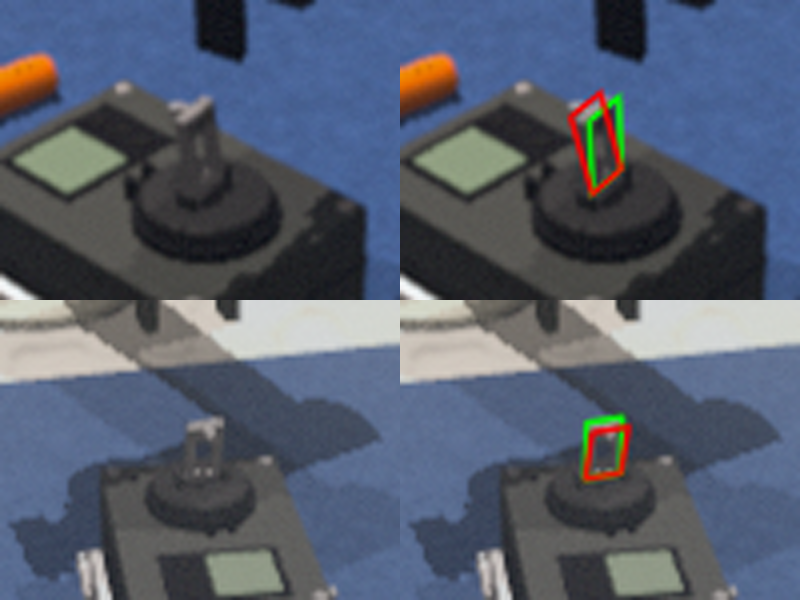

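The tab reads about 4–5° short of upright (in the side view its top, at (195,105), leans a little left of the green model). I'll grip it near the root and rotate it gently onto its stop.

Run:
```python
from h import *
env.goto(pt(0,.165),[180,0,TOOL])
print(env.move_straight(pt(0,.116),rate=.08,force_limit=4)); st("down")
env.gripper_to(0.0,8); s=st("grip")
H=np.r_[AX,HZ]; v=np.array([-u[1],u[0],0]); R0=R.from_euler('xyz',[180,0,TOOL],degrees=True); p0=pt(0,.116)
for d in (2,4,6,8,10):
    Q=R.from_rotvec(-v*np.radians(d))
    hit=env.move_straight(H+Q.apply(p0-H),(Q*R0).as_euler('xyz',degrees=True),rate=.015,force_limit=8)
    st(f"{d} {hit}")
    if hit: break
env.gripper_to(0.5); st("open")
env.move_straight(env.read_state()["position"]+[0,0,.0]-u*0,[180,0,TOOL],rate=.03)
env.move_straight(pt(0,.165),[180,0,TOOL],rate=.15); 
env.move_straight(pt(-.03,.20),rate=.2)
p=env.grab_frame("side"); q=env.grab_frame("scene")
cr=lambda I,c:cv2.resize(I[c[1]-37:c[1]+38,c[0]-50:c[0]+50],(400,300),interpolation=cv2.INTER_CUBIC)
def pin(p,X):
    c=R.from_euler('xyz',p["orientation"],degrees=True).inv().apply(np.atleast_2d(X)-p["position"])
    return np.c_[p["cx"]+p["fx"]*c[:,0]/-c[:,2],p["cy"]-p["fy"]*c[:,1]/-c[:,2]]
cv2.imwrite("pics/fold2.png",np.hstack([cr(im["image"],pin(im,np.r_[AX,.12])[0].astype(int)) for im in (p,q)]))
```

```text
False
down t11.9 p [544.3  27.  116.6] F [-0.2 -0.3  0.7] M [-0.05 -0.12 -0.  ] ff 0.0 op 0.503
grip t12.4 p [544.1  27.1 116.3] F [0. 1. 1.] M [ 0.35  0.   -0.01] ff 8.0 op 0.273
2 False t12.7 p [543.9  27.1 116.3] F [ 1.5  1.4 -0. ] M [ 0.31 -0.44  0.04] ff 8.0 op 0.274
4 False t12.9 p [543.6  27.1 116.2] F [ 2.2  2.  -1. ] M [ 0.46 -0.61  0.07] ff 8.0 op 0.276
6 False t13.2 p [543.1  27.  116.2] F [ 2.8  1.6 -1.1] M [ 0.43 -0.53  0.03] ff 8.0 op 0.274
8 False t13.4 p [542.5  26.8 116.1] F [ 3.   1.7 -0.6] M [ 0.4  -0.54  0.04] ff 8.0 op 0.273
10 False t13.7 p [541.9  26.7 116.1] F [ 2.9  1.4 -1.1] M [ 0.33 -0.42  0.09] ff 8.0 op 0.272
open t14.3 p [541.6  26.6 115.8] F [ 0.2 -0.1 -0.2] M [-0.06  0.26 -0.03] ff 0.0 op 0.501
```

View pics/fold2.png

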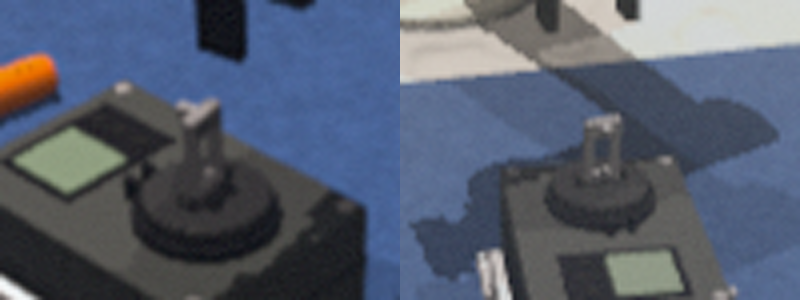

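The tab now stands upright (side view: right edge (218,178)→(217,100), as in the model). Next I'll grip it and unscrew in small steps with force following.

Run:
```python
from h import *
env.goto(pt(-.0005,.165),[180,0,TOOL])
env.move_straight(pt(-.0005,.116),rate=.08,force_limit=4); s=st("down")
f0=s["force"]; m0=s["wrist_torque"]
env.gripper_to(0.0,20); s=st("grip")
cmd=pt(-.0005,.116); yaw=TOOL; free=False; rise0=cmd[2]
for k in range(38):
    F=s["force"]-f0
    step=np.clip(F*[.12e-3,.12e-3,.12e-3],-.4e-3,.4e-3); step[np.abs(F)<1]=0
    cmd=cmd+step; yaw+=2
    env.move_straight(cmd,[180,0,yaw],rate=.01)
    s=env.read_state(); F=s["force"]-f0; M=s["wrist_torque"]-m0
    print(f"{yaw-TOOL:.0f} t{s['clock']:.1f} z{(cmd[2]-rise0)*1e3:.2f} p",np.round(s["position"]*1e3,1),"F",np.round(F,1),"M",np.round(M,2))
    if F[2]>3.2: print("let go?"); break
    if np.linalg.norm(F[:2])>9 or F[2]<-6 or abs(M[2])>.6: print("abort"); break
```

```text
down t16.7 p [543.8  27.  116.6] F [ 0.5 -0.2  0. ] M [-0.   -0.13 -0.05] ff 0.0 op 0.497
grip t17.2 p [543.6  27.  116.3] F [-0.8  0.1  2.3] M [ 0.24  0.04 -0.05] ff 20.0 op 0.274
2 t17.5 z0.27 p [543.5  27.  116.4] F [0.5 1.2 0.1] M [ 0.23 -0.07  0.06]
4 t17.7 z0.27 p [543.5  27.  116.4] F [0.5 0.3 1.6] M [-0.01 -0.18  0.06]
6 t18.0 z0.46 p [543.4  26.9 116.5] F [0.1 0.2 0.6] M [-0.06 -0.25  0.06]
8 t18.2 z0.46 p [543.3  26.9 116.6] F [-0.7  0.2  0.4] M [-0.07 -0.19  0.12]
10 t18.5 z0.46 p [543.3  27.  116.6] F [0.2 0.1 0.7] M [-0.17 -0.18  0.01]
12 t18.7 z0.46 p [543.3  27.  116.6] F [-0.3 -0.3  1.8] M [-0.15 -0.09  0.12]
14 t19.0 z0.68 p [543.2  27.  116.7] F [-0.6 -0.   0.6] M [-0.15 -0.2   0.09]
16 t19.2 z0.68 p [543.2  27.  116.7] F [-0.   0.6  1.6] M [-0.18 -0.06  0.05]
18 t19.5 z0.87 p [543.2  27.  116.8] F [-1.3 -0.3 -0.1] M [-0.08 -0.11  0.08]
20 t19.7 z0.87 p [543.1  27.  116.8] F [0.7 0.5 1.9] M [-0.06 -0.15  0.  ]
22 t20.0 z1.10 p [543.   27.  116.9] F [ 0.7  0.4 -0.6] M [-0.15 -0.28  0.04]
24 t20.2 z1.10 p [542.9  27.  117. ] F [-0.2  0.2 -0.7] M [-0.08 -0.13  0.09]
26
[... 226 characters left out ...]
32 t21.2 z1.10 p [543.   27.  117.1] F [-0.8  0.3  0.5] M [0.02 0.12 0.1 ]
34 t21.5 z1.10 p [543.   27.  117.2] F [-0.8  0.6  0.8] M [0.06 0.14 0.07]
36 t21.7 z1.10 p [543.   27.  117.2] F [-1.9  0.9  0.9] M [0.07 0.09 0.05]
38 t22.0 z1.10 p [542.9  27.  117.3] F [ 0.4 -0.8  1.7] M [-0.07  0.09  0.04]
40 t22.2 z1.31 p [542.9  27.  117.4] F [-0.9 -0.4  1.3] M [-0.08  0.08  0.05]
42 t22.5 z1.47 p [542.9  27.  117.6] F [-0.8  1.6  2.1] M [-0.06  0.04  0.07]
44 t22.7 z1.72 p [542.9  27.2 117.9] F [-0.7 -0.1  1.7] M [-0.25  0.02  0.1 ]
46 t23.0 z1.92 p [542.9  27.2 118.1] F [-0.6  0.1  2.5] M [-0.11  0.06  0.05]
48 t23.2 z2.23 p [542.8  27.2 118.3] F [-0.6 -0.1  3.4] M [-0.19  0.    0.06]
let go?
```

Run:
```python
from h import *
f0=np.array([.5,-.2,0])
s=env.read_state(); yaw=TOOL+48; 
cmd=pt(-.0005,.116)+[0,0,.00223]; cmd[:2]=s["position"][:2]
for i in range(8):
    cmd[2]+=.0003
    env.move_straight(cmd,[180,0,yaw],rate=.01); env.dwell(.1)
    s=env.read_state(); F=s["force"]-f0; print(f"+{.3*(i+1):.1f} t{s['clock']:.1f} z{s['position'][2]*1e3:.2f} F",np.round(F,1),"M",np.round(s["wrist_torque"],2))
    if F[2]<-3: break
```

```text
+0.3 t23.6 z118.54 F [-0.2 -0.4  2.9] M [-0.19 -0.12 -0.04]
+0.6 t23.9 z118.82 F [1.  0.  2.7] M [-0.17 -0.15 -0.02]
+0.9 t24.3 z119.10 F [0.1 1.2 3. ] M [-0.22 -0.13 -0.02]
+1.2 t24.6 z119.19 F [ 0.4 -0.3 -0.1] M [-0.13 -0.3  -0.04]
+1.5 t25.0 z119.33 F [-0.2 -0.1 -2.2] M [-0.02 -0.37  0.01]
+1.8 t25.3 z119.96 F [ 0.9 -0.3 -1.5] M [ 0.06 -0.28  0.  ]
+2.1 t25.7 z120.34 F [-0.9  0.4 -1.4] M [ 0.07 -0.18 -0.01]
+2.4 t26.0 z120.63 F [ 0.   0.3 -1.4] M [ 0.05 -0.1  -0.04]
```

Fz stayed positive, then settled at about the cap's weight (−1.4 N) as I raised it, so the thread has let go. I'll lift gently, watching the force.

Run:
```python
from h import *
yaw=TOOL+48; s=env.read_state(); p=s["position"].copy(); z0=p[2]
for dz in (.003,.006,.010,.016,.025,.045):
    hit=env.move_straight([p[0],p[1],z0+dz],[180,0,yaw],rate=.02 if dz<.02 else .06,force_limit=4); st(f"{dz} {hit}")
    if hit: break
else:
    a=env.grab_frame("side"); b=env.grab_frame("scene")
    for im in(a,b):
        for t in("cap","tray"): print(t,[(np.round(d["xyz"],4).tolist(),round(d["score"],2)) for d in env.search_frame(im,t)[:1]])
    m=env.trace(a,"tray")
    if m:
        uv=np.argwhere(m[0]["mask"])[:,::-1]; h=cv2.convexHull(uv.astype(np.int32))[:,0]
        d=np.c_[(h[:,0]-a["cx"])/a["fx"],-(h[:,1]-a["cy"])/a["fy"],-np.ones(len(h))]
        d=R.from_euler('xyz',a["orientation"],degrees=True).apply(d); X=a["position"]+d*((.015-a["position"][2])/d[:,2])[:,None]
        print(cv2.minAreaRect((X[:,:2]*1000).astype(np.float32)))
    cv2.imwrite("pics/lift.png",cv2.resize(a["image"][130:370,140:460],(800,600)))
```

```text
0.003 False t26.3 p [542.8  27.2 123.8] F [ 0.7  0.1 -1.3] M [ 0.01 -0.18  0.03] ff 20.0 op 0.274
0.006 False t26.6 p [542.7  27.2 126.8] F [-0.1 -0.7 -1.5] M [-0.01 -0.12 -0.02] ff 20.0 op 0.275
0.01 False t27.0 p [542.7  27.2 130.8] F [-0.5  0.5 -1.1] M [-0.   -0.12  0.03] ff 20.0 op 0.275
0.016 False t27.4 p [542.8  27.3 136.8] F [-0.9  0.6 -1.2] M [-0.01 -0.03 -0.02] ff 20.0 op 0.269
0.025 False t27.7 p [543.2  27.3 146.3] F [-0.4  0.1 -0.8] M [ 0.01 -0.02  0.04] ff 20.0 op 0.272
0.045 False t28.2 p [542.9  27.3 166. ] F [-0.6 -0.2 -2.8] M [-0.05 -0.    0.03] ff 20.0 op 0.274
cap [([0.5329, 0.0373, 0.1501], 0.94)]
tray [([0.5415, 0.2931, 0.0009], 0.67)]
cap [([0.5551, 0.0271, 0.1518], 0.91)]
tray [([0.5522, 0.2986, 0.0057], 0.73)]
((541.9364013671875, 296.70068359375), (161.13426208496094, 135.22232055664062), 16.883983612060547)
```

View pics/lift.png

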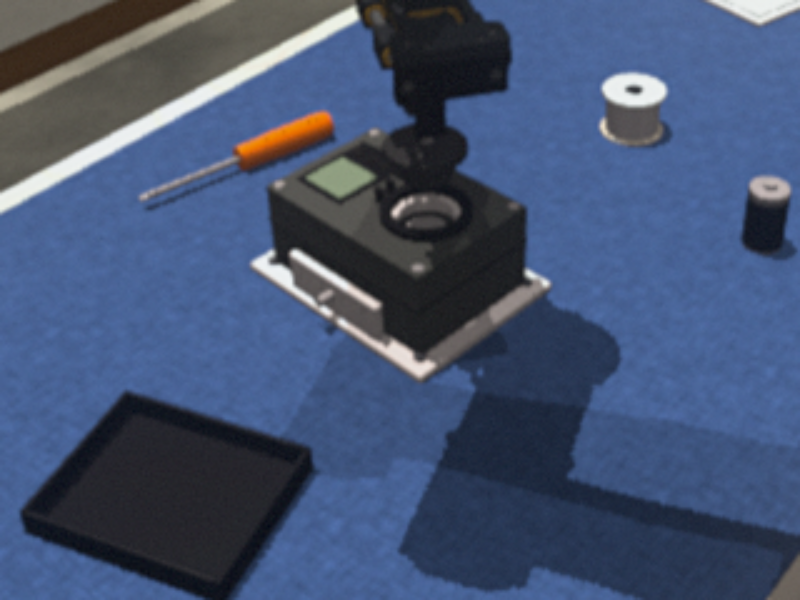

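The cap hangs free in the gripper at (430,150), the neck is open at (430,215) and the tray is empty at (170,495). Now I'll carry it over and set it down.

Run:
```python
from h import *
yaw=TOOL+48; c=[.543,.297]
env.move_straight([.5429,.0273,.172],[180,0,yaw],rate=.06)
env.move_straight([*c,.172],[180,0,yaw],rate=.12); env.move_straight([*c,.065],[180,0,yaw],rate=.08); env.dwell(.3); st("over")
hit=env.move_straight([*c,.042],[180,0,yaw],rate=.012,force_limit=2.5); st(f"{hit}")
```

```text
over t33.0 p [543.1 297.1  65.3] F [-0.4 -0.4 -1.8] M [ 0.02 -0.1  -0.  ] ff 20.0 op 0.272
True t34.2 p [543.  297.1  49.2] F [-0.8  1.3  5.7] M [0.02 0.13 0.02] ff 20.0 op 0.271
```

Run:
```python
from h import *
yaw=TOOL+48; p=env.read_state()["position"]
env.move_straight(p+[0,0,.0002],[180,0,yaw],rate=.01); st()
env.gripper_to(0.5); env.dwell(.2); st("open")
env.move_straight([*p[:2],.13],[180,0,yaw],rate=.08)
env.move_straight([.46,.15,.28],[180,0,yaw],rate=.2); env.dwell(.3); st()
a=env.grab_frame("side"); b=env.grab_frame("scene")
print([(np.round(d["xyz"],4).tolist(),round(d["score"],2)) for d in env.search_frame(b,"cap")[:1]])
cv2.imwrite("pics/end.png",np.vstack([cv2.resize(a["image"][130:370,100:420],(500,300)),cv2.resize(b["image"][0:250,:],(640,250))[:, :500]]))
```

```text
t34.6 p [542.9 297.1  49.2] F [-0.2 -0.   2.2] M [ 0.09  0.13 -0.04] ff 20.0 op 0.272
open t35.5 p [543.  297.1  49.4] F [ 0.5 -0.2 -0.7] M [-0.02 -0.07  0.02] ff 0.0 op 0.505
 t38.2 p [460.1 150.2 279.4] F [ 0.1  0.3 -0.4] M [ 0.   -0.05 -0.03] ff 0.0 op 0.504
[([0.5508, 0.2945, 0.0353], 0.58)]
```

View pics/end.png

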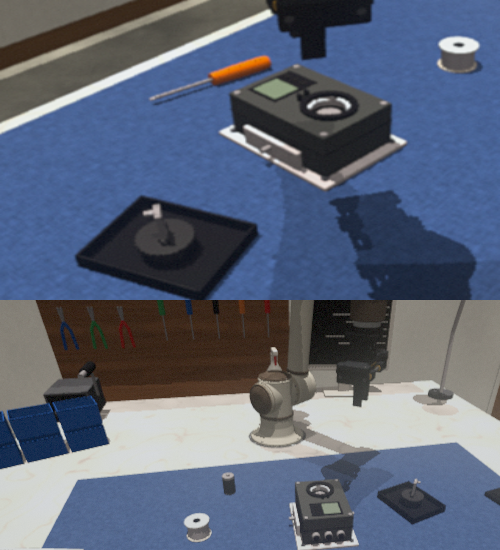

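The cap stands upright in the tray with its tab up, at (165,240) in the side view and (412,493) in the scene view. The spool, cell and screwdriver still look to be in their places.

```bash
python3 -c "
from workcell import env
print(env.close_job())"
```

```text
the job is handed in; nothing more can be done
None
```

The cap came free at about 48° of turn and now stands upright, plug down, in the parts tray; I handed the job in at about 38 s, with the bystanders apparently undisturbed in the last pictures (no verdict was returned).

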